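# Load a blank in the tilted drill fixture so it holds the part-present pin

### The job

Load the tilted drill fixture: squeeze the black snap tab of the orange pin cover inward, lift the cover off and set it down right way up, wholly on the black rubber mat. Then lay the white blank flat in the channel of the sloping bed, lengthwise up the slope, and push it down until its end is fully home against the stop and holds the red sensing pin in; finally swing the blue keeper across over the blank as far as it goes. Leave the pencil, drill bit and wooden plug where they lie.

Things in the scene. Friction and masses are not known exactly. Their poses are not given: they have to be found in the camera images.
- bed: Aluminium fixture bed, about 158 x 112 mm, fixed, sloping 30 degrees; nothing above it. Origin on its surface at the foot of the stop face, on the channel's centre line, 45 mm above the bench. x: up the slope along the channel; y: across, left looking up the slope; z: square off the bed. Stop: x -12 to 0, 20 mm high. Channel: 46 mm wide between steel rails 5 mm wide, 5 mm high, up to x = 112 mm.
- catch (a point): Middle of the top of the dark catch that takes the place of the channel's left rail near the stop: bed x 8 to 34, y 23 to 33 mm, 12 mm high off the bed, with a window under its 4 mm lip that holds the cover's barb.
- pivot (a point): Top of the keeper's pillar, on the pivot axis, bed x = 82, y = -40, z = 29.5 mm; pillar radius 8 mm (foot 11 mm).
- pin_tip (a point): Tip of the red part-present pin, 8 mm thick, that sticks 5 mm out of the stop face up the slope, 13 mm off the bed, on the centre line.
- sense_pin (a joint): Travel of the sensing pin into the stop, m: 0 out, 0.005 when pressed flush with the stop face; spring, about 0.4 N at flush.
- cover: Loose orange plastic cover, 85 g, hollow, open below and toward the stop; 40 mm long (x), 43.5 mm wide (y: plain wall -21.5, tab face +22), 35 mm high; origin: centre of underside. Starts on the bed over the pin, axes parallel to the bed's, origin 21 mm up the slope. Pinched across y, pads 15 to 35 mm above its underside, the tab goes in and it lifts off square to the bed.
- tab_face (a point): Centre of the outer face of the black snap tab on the cover's +y side, 24 mm above the cover's underside; face 24 mm long, 2 to 35 mm above the underside. Its barb (4 mm, 3 to 7 mm above the underside) hooks under the catch.
- cover_tab (a joint): Travel of the snap tab inward (toward the cover's -y), m: 0 out and latched, 0.006 fully in; free of the catch from about 0.004; spring, about 1.5 N at first, 7 N fully in.
- blank: Loose white plastic blank, a block 36 x 92 x 26 mm (its x, y, z) with rounded edges, about 160 g, lying flat on the bench; origin at the centre of its underside. It is alike both ways round. Seated, its origin is 46 mm up the slope from the stop.
- keeper (a joint): Angle (rad) of the blue keeper arm on the pillar, about the bed's z: 0 points up the slope (open), 1.57 across the channel to the bed's +y; end stop 1.6; starts at 0 to 0.35. Stiff (0.05 N m), stays where left. Arm 6 mm thick, 14 mm wide, underside 29.5 mm off the bed: passes 3.5 mm over a blank lying flat.
- keeper_knob (a point): Middle of the upright black knob at the keeper's end, 14 mm thick, 45 mm from the pivot; the knob stands 36 to 60 mm off the bed, this point 47.5 mm.
- mat: Black rubber mat lying on the bench, 120 x 140 x 3 mm (its x, y, z), fixed; origin at the centre of its underside.
- plug: Bystander: wooden plug, 30 mm across, 16 mm high, origin at the underside.
- pencil: Bystander: red carpenter's pencil, 159 mm long along its y, 12 mm wide, 8 mm high.
- drill: Bystander: steel drill bit, 120 mm long along its y, 10 mm thick.
Not all that is in view belongs to the job. What is meant by the cover is not purple or turquoise, and is the larger of those in its own colour.

How it is judged:
By the outcome, as a careful person would: the job done as asked, in the order asked, and still so for the second after the job is handed in, with the robot touching nothing.
It also fails if it takes over 58 s, if anything falls off the work surface, if the arm or the gripper's body presses on something with over 40 N, if the wrist force passes 120 N, or if a joint passes its speed limit or range.

### The arm

A 6-joint arm with a two-finger parallel gripper is mounted at the origin on the work surface; the furniture and walls round the work are solid. World frame = base frame: x ahead of the robot, y to its left, z up, the work surface at z = 0. Lengths are in m, angles in rad, forces in N, time in s.
With the tool pointing down it reaches from about 0.275 to 0.875 m from the base axis. Payload 12.5 kg.
Tool frame: the origin (TCP) lies between the finger pads; the fingertips stand bot.tips_ahead ahead of it and the grasp point (between the pads) lies 2 mm behind it (bot.tips_ahead is the distance from the TCP to the fingertips, in m); z points along the fingers, y is the line along which they close (so a half turn about z gives the same grasp; the last joint's range is limited). The gripper opens to 85 mm and grips with 20 to 120 N. Pads are 22 mm wide; open, the fingers measure 114 mm over their backs; the gripper's body (76 mm by 85 mm) begins 54 mm behind the grasp point. The pads swing forward as they close: fully open they stand 13 mm farther back than shut.
Start: joints at [1.025, 0.351, 1.652, -0, 1.139, -0.085], TCP at [0.245, 0.493, 0.248] pointing down, gripper open.
Joint ranges: [-2.75, 2.75], [-0.79, 2.1], [0.01, 2.65], [-1.57, 4.71], [0.07, 3.14], [-2.87, 2.87]. Speed limits (rad/s): [2.22, 2.22, 2.79, 3.14, 3.14, 3.14].

### API

Orientations are given as a unit quaternion [x, y, z, w].
In Python, from rig import bot gives the robot as it stands. The module is installed in compiled form; this text tells all that it offers.
- The arm moves only by the tool move_arm, never from a script. Its arguments are lists of equal length, an entry for each row: "translation": the shift along the tool's x, y, z in cm, a list of three; "twist": the turn, a rotation vector about the tool's x, y, z in rad, a list of three; "grip": the finger opening in cm, from 0 to 8.54. In form: {"translation": [[tx, ty, tz], ...], "twist": [[wx, wy, wz], ...], "grip": [grip, ...]}. A call has 1 to 12 rows; each row is the pose to reach, as a shift and turn from the pose commanded when the call began, along the tool's axes at that moment; what a row does not reach only later rows make up. A row lasts 1/10 s, in which the tool goes at most 50 mm and 8.59 degrees, less where a joint would pass 70% of its speed; a pose out of reach is approached as far as the arm can. A call with a gripper value outside its range is refused whole. The fingers move at their own pace and stop on an object; the grip force is fixed at half the most. Time passes only in rows, so rows that repeat a pose let the fingers close. It gives the time, the measured TCP pose, the force, the opening and the grip force at its end, in the units of the state.
- bot.state(): the state, without advancing time (a new reading comes with each control period).
- bot.snapshot(name): name is "side" or "top"; returns the picture (420x560x3 uint8, blue, green, red); there is no depth.
- bot.get_calibration(name): a dict with "intrinsics" (3x3 intrinsics, pixels), "origin" and "rotation" of the camera in the world. Camera axes: x right, y up, looking along -z (the intrinsics and any distortion apply to the point x, -y, -z); pixel columns grow to the right and rows downward; lengths in m; the calibration is good to about 2 mm. A picture is of the moment at which its call begins. get_calibration takes no time and is no camera call.
- bot.close_job(): hands the job in; it is judged then, once.
Trained networks look in the newest picture that a camera, given by its name, has taken for a name from the list of things; names that differ only in an ending like _2 or _b are one class to them, and where a whole thing is asked for, a point or a joint stands for the part that bears it (a point fixed in the world has none). Each returns a list of dicts, best first, with "conf" (0 to 1); they miss things now and then, are a little off and sometimes report something else, mostly with a low value. They report only what shows in the picture. A call takes as long as a camera call. They do not tell look-alikes from the thing itself.
- bot.look_for(thing, camera): "uv" ([column, row] in pixels, amid what is visible of it).
The state is a dict: "time": time; "q": joint angles; "dq": joint speeds; "joint_efforts": joint torques, N m; "ee_pos": TCP position; "orientation": TCP orientation; "wrist_force": force on the tool from outside, world axes, zero at the start; "ft_torque": the same for the moment, N m; "finger_gap": opening from 0.0 (shut) to 1.0 (fully open); "grip_force": force on a finger pad.
Only numpy, scipy, OpenCV 4.12 (cv2) and the standard library are available. Lean on these libraries where they do the work, as an engineer would, in place of code of your own. Each camera call takes 0.05 s, during which the arm holds its last target. There are 200 camera calls.

## Working session

There is one attempt and no reset: what is moved stays moved. The work goes in short steps, Python scripts to look and compute and a tool call to move; the robot and the scene stay as the last step left them, time stands still between calls to the robot, and variables do not carry over. Pictures are saved under pics/ and viewed, at most 10 in all, crops included, and the job is handed in when it is done.

Besides the shell and the picture viewer there is one more tool, called by a JSON object that holds its "op" and its "data", one argument or row to a line. move_arm: Moves the arm, as the interface text tells. Its arguments: {"type":"object","properties":{"translation":{"type":"array","items":{"type":"array","items":{"type":"number"}}},"twist":{"type":"array","items":{"type":"array","items":{"type":"number"}}},"grip":{"type":"array","items":{"type":"number"}}},"required":["translation","twist","grip"]}

```bash
mkdir -p pics; ls
python3 - <<'E'
from rig import bot
import cv2
for c in ("side","top"):
    cv2.imwrite(f"pics/{c}0.png",bot.snapshot(c))
    k=bot.get_calibration(c); print(c,k)
    for t in ["bed","catch","pivot","pin_tip","cover","tab_face","blank","keeper","keeper_knob","mat","plug","pencil","drill"]:
        print(t,[( [round(float(x)) for x in d["uv"]],round(d["conf"],2)) for d in bot.look_for(t,c)][:4])
print(bot.tips_ahead,bot.state())
E
```

```text
pics
side {'intrinsics': array([[401.52824678,   0.        , 282.17651776],
       [  0.        , 401.52824678, 205.42101922],
       [  0.        ,   0.        ,   1.        ]]), 'origin': array([ 0.30297934, -0.82979429,  0.47665309]), 'rotation': array([ 0.54025103, -0.02504837, -0.03657834,  0.84033531])}
bed [([315, 261], 0.98)]
catch [([317, 263], 0.87)]
pivot [([315, 260], 0.59)]
pin_tip []
cover [([323, 249], 0.87), ([234, 303], 0.78), ([246, 342], 0.75), ([299, 342], 0.67)]
tab_face [([232, 345], 0.62), ([305, 349], 0.53), ([336, 253], 0.43)]
blank [([295, 192], 0.47)]
keeper [([313, 237], 0.77), ([315, 260], 0.56)]
keeper_knob [([313, 239], 0.63)]
mat [([302, 226], 0.95), ([316, 261], 0.42)]
plug [([288, 254], 0.47)]
pencil [([258, 210], 0.57), ([289, 254], 0.45)]
drill [([274, 300], 0.77)]
top {'intrinsics': array([[521.33452068,   0.        , 280.51029888],
       [  0.        , 521.33452068, 211.91893985],
       [  0.        ,   0.        ,   1.        ]]), 'origin': array([ 0.15143844, -0.05280517,  1.38358362]), 'rotation': array([ 0.07159352, -0.05599649, -0.70038924
[... 422 characters left out ...]
array([ 1.02538995e+00,  3.50677243e-01,  1.65178358e+00,  2.33123288e-05,
        1.13911033e+00, -8.45894535e-02]), 'dq': array([-8.77035151e-05,  8.32595529e-04, -9.24015991e-05,  1.40496583e-03,
        2.66557872e-04,  2.81700978e-04]), 'joint_efforts': array([ 6.85258715e-05, -5.06024122e+01, -2.91652036e+01, -5.33580953e-05,
        5.70194188e-04,  6.36813226e-06]), 'ee_pos': array([0.24453687, 0.49263847, 0.24830828]), 'orientation': array([ 2.28379956e-01,  9.73572080e-01,  1.34979048e-05, -6.73650898e-06]), 'wrist_force': array([-1.04964773, -0.32006822, -0.07811871]), 'ft_torque': array([-0.01423797, -0.01354833,  0.0083125 ]), 'grip_force': 0.0, 'finger_gap': 0.9977636564958561}
```

Run:
```python
import cv2
s=cv2.imread("pics/side0.png");t=cv2.imread("pics/top0.png")
cv2.imwrite("pics/side_c.png",cv2.resize(s[170:370,190:457],(800,600),interpolation=cv2.INTER_CUBIC))
cv2.imwrite("pics/top_c.png",cv2.resize(t[130:310,150:440],(800,497),interpolation=cv2.INTER_CUBIC))
```

```text
(no output)
```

View pics/side_c.png

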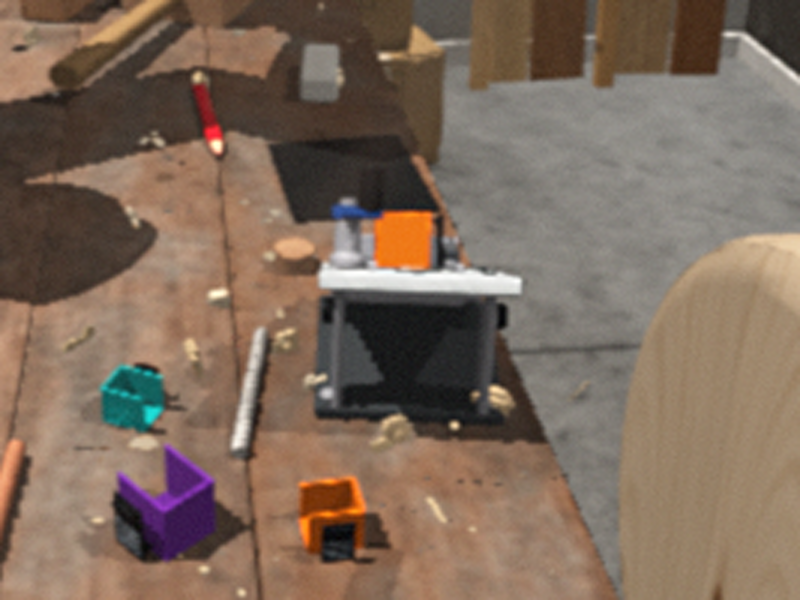

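View pics/top_c.png

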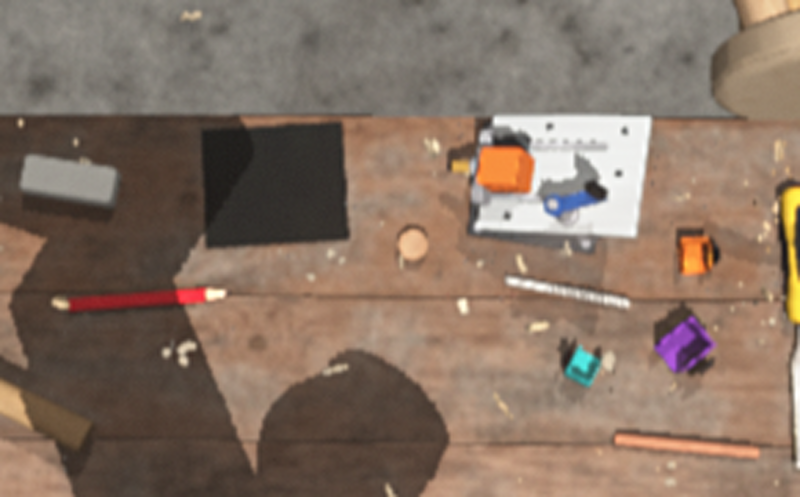

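The side crop shows the bed (~420,280), cover (405,240) and blank (320,70). The top crop shows the bed with the stop at left, cover (505,170), mat (275,185) and blank (68,182). The small orange cover at (697,255) is a decoy. Next I fit poses.

```bash
cat > h.py <<'E'
import numpy as np,cv2
from scipy.spatial.transform import Rotation as R
from scipy.optimize import least_squares
from rig import bot
CAL={c:bot.get_calibration(c) for c in("side","top")}
def proj(P,c):
    k=CAL[c]; p=R.from_quat(k["rotation"]).inv().apply(np.atleast_2d(P)-k["origin"])*[1,-1,-1]
    q=p@k["intrinsics"].T; return q[:,:2]/q[:,2:]
def back(uv,c,z):
    k=CAL[c]; d=np.linalg.inv(k["intrinsics"])@[uv[0],uv[1],1]
    d=R.from_quat(k["rotation"]).apply(d*[1,-1,-1]); return k["origin"]+d*(z-k["origin"][2])/d[2]
def bedT(p): # p=x,y,yaw ; returns origin, R (bed axes->world)
    return np.array([p[0],p[1],.045]),R.from_euler("z",p[2])*R.from_euler("y",-np.pi/6)
def bed2w(P,p):
    o,r=bedT(p); return o+r.apply(np.atleast_2d(P))
E
python3 - <<'E'
from h import *
for n,(u,v),z in [("tl",(493,115),.05),("bl",(472,235),.045),("br",(636,237),.115),("tr",(651,117),.115),("cover",(505,170),.085),
  ("mat1",(202,129),.003),("mat2",(342,123),.003),("mat3",(349,238),.003),("mat4",(207,247),.003),("blank",(68,182),.026),("plug",(413,243),.016)]:
    print(n,back((150+u/2.7586,130+v/2.7586),"top",z).round(3))
s=cv2.imread("pics/side0.png");t=cv2.imread("pics/top0.png")
a=cv2.resize(t[165:223,310:393],None,fx=7,fy=7,interpolation=cv2.INTER_CUBIC)[:,:580]
b=cv2.resize(s[225:270,290:370],None,fx=5,fy=5,interpolation=cv2.INTER_CUBIC)
c=cv2.resize(t[177:217,150:190],None,fx=5,fy=5,interpolation=cv2.INTER_CUBIC)
im=np.zeros((600,800,3),np.uint8); im[:a.shape[0],:a.shape[1]]=a
im[:200,590:790]=c
b=cv2.resize(s[228:270,290:370],None,fx=5,fy=5,interpolation=cv2.INTER_CUBIC); im[410:600,:400]=b[:190]
d=cv2.resize(s[177:215,275:315],None,fx=5,fy=5,interpolation=cv2.INTER_CUBIC); im[410:600,410:610]=d
cv2.imwrite("pics/zoom.png",im)
E
```

```text
tl [ 0.504 -0.147  0.05 ]
bl [ 0.388 -0.127  0.045]
br [ 0.375 -0.27   0.115]
tr [ 0.486 -0.285  0.115]
cover [ 0.442 -0.156  0.085]
mat1 [0.5   0.137 0.003]
mat2 [ 0.507 -0.001  0.003]
mat3 [ 0.392 -0.01   0.003]
mat4 [0.381 0.128 0.003]
blank [0.44  0.263 0.026]
plug [ 0.385 -0.072  0.016]
```

View pics/zoom.png

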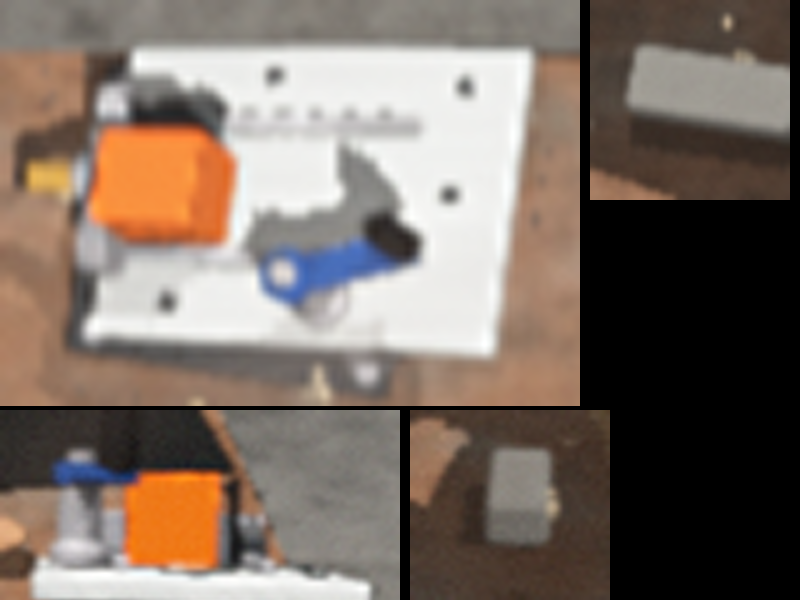

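Run:
```python
from h import *
T=lambda u,v:((u+.5)/7-.5+310,(v+.5)/7-.5+165)
S=lambda u,v:((u+.5)/5-.5+290,(v-410+.5)/5-.5+228)
obs=[("top",T(532,48),("e",56,0)),("top",T(495,353),("e",-56,0)),("top",T(85,340),("s",-56,0)),("top",T(130,48),("s",56,0)),
("top",T(284,272),(.082,-40,36)),("top",T(100,127),(.001,21.5,35)),("top",T(198,127),(.041,21.5,35)),("top",T(190,243),(.041,-21.5,35)),("top",T(92,236),(.001,-21.5,35)),
("side",S(130,475),(.041,-21.5,35)),("side",S(222,475),(.041,21.5,35)),("side",S(35,565),("e",-56,0)),("side",S(370,580),("e",56,0))]
def f(p):
    r=[]
    for c,uv,(x,y,z) in obs:
        x={"e":p[3]+.158,"s":p[3]}.get(x,x)
        r.append(proj(bed2w([x,y/1e3,z/1e3],p),c)[0]-uv)
    return np.ravel(r)
s=least_squares(f,[.44,-.15,-1.6,-.012],x_scale=[.1,.1,.1,.01],loss="soft_l1"); print(s.x.round(4)); print(s.fun.reshape(-1,2).round(1) if len(s.fun)==26 else f(s.x).reshape(-1,2).round(1))
p=s.x[:3]
# mat fit, blank fit
M=[back((150+u/2.7586,130+v/2.7586),"top",.003)[:2] for u,v in[(202,129),(342,123),(349,238),(207,247)]]
print("mat",np.mean(M,0).round(4))
# blank rough corners: top crop (7x5 zoom c): full blank segmentation
t=cv2.imread("pics/top0.png").astype(int)[170:220,145:205]
print("pivot",bed2w([.082,-.04,.0295],p).round(3),"cover",bed2w([.021,0,0],p).round(4),"pin",bed2w([.005,0,.013],p))
# knob
kn=[]
for th in np.arange(0,.4,.05): print(th.round(2),((proj(bed2w([.082+.045*np.cos(th),-.04+.045*np.sin(th),.06],p),"top")[0]-[310,165])*7).round())
# blank: fit box top corners
hs=cv2.cvtColor(cv2.imread("pics/top0.png"),cv2.COLOR_BGR2HSV)[177:212,150:200]
m=((hs[...,1]<60)&(hs[...,2]>80)).astype(np.uint8)
cnt=max(cv2.findContours(m,0,1)[0],key=cv2.contourArea)+np.array([150,177])
(cu,cv_),wh,a=cv2.minAreaRect(cnt); print(cu,cv_,wh,a)
q=cv2.boxPoints(((cu,cv_),wh,a)); W=np.array([back(x,"top",.026) for x in q]); print(W.round(4),W.mean(0).round(4))
```

```text
[ 0.4472 -0.1475 -1.6904 -0.0097]
[[-0.8 -0.2]
 [ 0.   0.2]
 [ 1.2  0.7]
 [-0.2  1.2]
 [ 0.2  1.7]
 [ 0.3 -1.1]
 [ 0.4 -1.3]
 [-0.4 -1.4]
 [-0.6 -0.5]
 [-2.1 -0.6]
 [ 1.9 -0.2]
 [-0.9  1.6]
 [ 0.3 -0.1]]
mat [0.4449 0.0635]
pivot [[ 0.401 -0.199  0.112]] cover [[ 0.4451 -0.1656  0.0555]] pin [[ 0.44750105 -0.14536033  0.05875833]]
0.0 [375. 266.]
0.05 [376. 260.]
0.1 [376. 254.]
0.15 [376. 247.]
0.2 [375. 241.]
0.25 [375. 235.]
0.3 [374. 229.]
0.35 [372. 222.]
173.70269775390625 193.7837677001953 (38.140567779541016, 15.782302856445312) 9.462322235107422
[[0.433  0.3188 0.026 ]
 [0.4758 0.3142 0.026 ]
 [0.4593 0.2119 0.026 ]
 [0.4168 0.217  0.026 ]] [0.4462 0.2655 0.026 ]
```

Run:
```python
from h import *
T=lambda u,v:((u+.5)/7-.5+310,(v+.5)/7-.5+165)
S=lambda u,v:((u+.5)/5-.5+290,(v-410+.5)/5-.5+228)
obs=[("top",T(532,48),("e",56,0)),("top",T(495,353),("e",-56,0)),("top",T(85,340),("s",-56,0)),("top",T(130,48),("s",56,0)),
("top",T(284,272),(.082,-40,36)),("top",T(100,127),(.001,"o",35)),("top",T(198,127),(.041,"o",35)),("top",T(190,243),(.041,-21.5,35)),("top",T(92,236),(.001,-21.5,35)),
("side",S(130,475),(.041,-21.5,35)),("side",S(222,475),(.041,"o",35)),("side",S(128,563),(.041,-21.5,0)),("side",S(239,520),(.033,22,24)),("side",S(35,565),("e",-56,0)),("side",S(370,580),("e",56,0))]
def f(p,pr=True):
    r=[]
    for c,uv,(x,y,z) in obs:
        x={"e":p[3]+.158,"s":p[3]}.get(x,x); y=p[4]*1e3 if y=="o" else y
        r.append(proj(bed2w([x,y/1e3,z/1e3],p),c)[0]-uv+(p[5:7] if c=="top" else p[7:9]))
    return np.r_[np.ravel(r),p[5:9]] if pr else np.array(r)
s=least_squares(f,[.44,-.15,-1.6,-.012,.018,0,0,0,0],x_scale=[.1,.1,.1,.01,.01,1,1,1,1]); print(s.x.round(4)); print(f(s.x,False).round(1).tolist())
p=s.x[:3];np.save("bed.npy",p)
o,r=bedT(p)
print("pivot",bed2w([.082,-.04,.0295],p).round(3),"cover",bed2w([.021,0,0],p).round(4),"z",r.apply([0,0,1]).round(3))
# blank box fit w/ both cameras
for c,(u,v) in(("side",(410,0)),):
    pts=[(491,450),(551,450),(548,543),(487,543)]
    print([back((275+(a-410)/5,177+(b-410)/5),"side",z).round(3) for (a,b),z in zip(pts,(.026,.026,0,0))])
st=bot.state(); print(st["time"],R.from_quat(st["orientation"]).as_matrix().round(3))
```

```text
[ 0.45   -0.1477 -1.7099 -0.0105  0.0156  0.1732  0.3556  0.3183  0.4045]
[[-0.6, 0.2], [-0.6, 0.4], [0.8, -0.1], [0.2, 0.5], [0.0, 1.3], [0.4, 0.3], [0.4, 0.4], [-0.4, -2.0], [-0.4, -1.3], [-0.5, -0.3], [0.4, 0.2], [-0.5, 0.4], [-0.1, -3.0], [-0.4, 1.6], [0.8, 0.6]]
pivot [[ 0.403 -0.198  0.112]] cover [[ 0.4475 -0.1657  0.0555]] z [0.069 0.495 0.866]
[array([0.432, 0.301, 0.026]), array([0.469, 0.298, 0.026]), array([0.457, 0.219, 0.   ]), array([0.422, 0.222, 0.   ])]
1.4 [[-0.896  0.445 -0.   ]
 [ 0.445  0.896  0.   ]
 [ 0.     0.    -1.   ]]
```

```bash
cat >> h.py <<'E'
def mv(pos,Rt,st=None):
    st=st or bot.state(); r=R.from_quat(st["orientation"])
    # pick half-turn with nearer twist
    best=min(((r.inv()*Rt*R.from_euler("z",a)).as_rotvec() for a in(0,np.pi)),key=np.linalg.norm)
    print("t=%.2f"%st["time"],"trans cm",(r.inv().apply(np.array(pos)-st["ee_pos"])*100).round(2),"twist",best.round(3))
def tool(yw,zw):
    z=np.array(zw)/np.linalg.norm(zw); y=np.array(yw)-z*np.dot(yw,z); y/=np.linalg.norm(y)
    return R.from_matrix(np.c_[np.cross(y,z),y,z])
def bedtool(P,p,tip=0):  # P: bed coords mm
    o,r=bedT(p); return bed2w(np.array(P)/1e3,p)[0],tool(r.apply([0,1,0]),-r.apply([0,0,1]))
def inbed(p):
    st=bot.state(); o,r=bedT(p); P=r.inv().apply(st["ee_pos"]-o)*1e3
    print("TCP bed mm",P.round(1),"tool y,z in bed",r.inv().apply(R.from_quat(st["orientation"]).as_matrix().T[1:]).round(3).tolist(),"F bed",r.inv().apply(st["wrist_force"]).round(2),"gap",round(st["finger_gap"]*85.4,1),"grip",round(st["grip_force"],1))
E
python3 - <<'E'
from h import *
T=lambda u,v:((u+.5)/7-.5+310,(v+.5)/7-.5+165)
S=lambda u,v:((u+.5)/5-.5+290,(v-410+.5)/5-.5+228)
obs=[("top",T(532,48),("e",56,0)),("top",T(495,353),("e",-56,0)),("top",T(85,340),("s",-56,0)),("top",T(130,48),("s",56,0)),
("top",T(284,272),(.082,-40,36)),("top",T(100,127),(.001,"o",35)),("top",T(198,127),(.041,"o",35)),
("side",S(130,475),(.041,-21.5,35)),("side",S(222,475),(.041,"o",35)),("side",S(128,563),(.041,-21.5,0)),("side",S(35,565),("e",-56,0)),("side",S(370,580),("e",56,0))]
def f(p,pr=True):
    r=[]
    for c,uv,(x,y,z) in obs:
        x={"e":p[3]+.158,"s":p[3]}.get(x,x); y=p[4]*1e3 if y=="o" else y
        r.append(proj(bed2w([x,y/1e3,z/1e3],p),c)[0]-uv+(p[5:7] if c=="top" else p[7:9]))
    return np.r_[np.ravel(r),p[5:9]] if pr else np.array(r)
s=least_squares(f,[.44,-.15,-1.6,-.012,.018,0,0,0,0],x_scale=[.1,.1,.1,.01,.01,1,1,1,1]); print(s.x.round(4)); print(f(s.x,False).round(1).tolist())
p=s.x[:3];np.save("bed.npy",p)
mv(*bedtool([21,0,110],p))
E
```

```text
[ 0.4511 -0.147  -1.7164 -0.0097  0.0145  0.1907  0.1325  0.1217  0.1115]
[[-0.4, -0.2], [-0.7, 0.0], [0.7, -0.8], [0.3, -0.1], [-0.4, 0.8], [0.1, 0.0], [0.2, 0.2], [-0.3, -0.8], [0.1, -0.3], [-0.3, -0.1], [-0.4, 1.0], [0.8, 0.2]]
t=1.40 trans cm [-45.81 -44.61   9.75] twist [ 0.328 -0.452  1.225]
```

{"op": "move_arm", "data": {
  "translation": [
    [-45.8, -44.6, 9.75],
    [-45.8, -44.6, 9.75],
    [-45.8, -44.6, 9.75],
    [-45.8, -44.6, 9.75],
    [-45.8, -44.6, 9.75],
    [-45.8, -44.6, 9.75],
    [-45.8, -44.6, 9.75],
    [-45.8, -44.6, 9.75],
    [-45.8, -44.6, 9.75],
    [-45.8, -44.6, 9.75],
    [-45.8, -44.6, 9.75],
    [-45.8, -44.6, 9.75]
  ],
  "twist": [
    [0.328, -0.452, 1.225],
    [0.328, -0.452, 1.225],
    [0.328, -0.452, 1.225],
    [0.328, -0.452, 1.225],
    [0.328, -0.452, 1.225],
    [0.328, -0.452, 1.225],
    [0.328, -0.452, 1.225],
    [0.328, -0.452, 1.225],
    [0.328, -0.452, 1.225],
    [0.328, -0.452, 1.225],
    [0.328, -0.452, 1.225],
    [0.328, -0.452, 1.225]
  ],
  "grip": [8.5, 8.5, 8.5, 8.5, 8.5, 8.5, 8.5, 8.5, 8.5, 8.5, 8.5, 8.5]
}}

```text
time: 2.6
ee_pos: [0.4416, -0.0689, 0.1576]
orientation: [0.731, 0.632, -0.196, 0.169]
wrist_force: [1.2, 0.5, 0.5]
finger_gap: 0.996
grip_force: 0.0
```

Run:
```python
from h import *
p=np.load("bed.npy");inbed(p);mv(*bedtool([21,0,75],p)); print(bot.state()["q"].round(2))
```

```text
TCP bed mm [ -9.4 -20.7 135.5] tool y,z in bed [[-0.0, 1.0, 0.0], [-0.001, 0.0, -1.0]] F bed [-0.3   1.14  0.78] gap 85.1 grip 0.0
t=2.60 trans cm [-3.05  2.07  6.05] twist [ 0.    -0.001  0.   ]
[ 0.02  0.38  1.98 -0.64  0.98  0.58]
```

{"op": "move_arm", "data": {
  "translation": [
    [-3.05, 2.07, 6.0],
    [-3.05, 2.07, 6.0],
    [-3.05, 2.07, 6.0],
    [-3.05, 2.07, 6.0]
  ],
  "twist": [
    [0, 0, 0],
    [0, 0, 0],
    [0, 0, 0],
    [0, 0, 0]
  ],
  "grip": [8.5, 8.5, 8.5, 8.5]
}}

```text
time: 3.0
ee_pos: [0.4534, -0.1256, 0.1212]
orientation: [0.731, 0.631, -0.196, 0.169]
wrist_force: [0.1, 0.2, -0.9]
finger_gap: 0.993
grip_force: 0.0
```

Run:
```python
from h import *
p=np.load("bed.npy");inbed(p);mv(*bedtool([21,0,31],p))
s=bot.snapshot("side");t=bot.snapshot("top")
print(proj(bot.state()["ee_pos"],"side"),proj(bot.state()["ee_pos"],"top"))
a=cv2.resize(s[170:290,260:400],None,fx=4.2,fy=4.2,interpolation=2); b=cv2.resize(t[150:230,300:390],None,fx=2.2,fy=2.2,interpolation=2)
im=np.zeros((505,800,3),np.uint8); im[:a.shape[0],:a.shape[1]]=a[:505]; im[:b.shape[0],595:595+b.shape[1]]=b
cv2.imwrite("pics/pre.png",im)
```

```text
TCP bed mm [19.4 -0.9 76.8] tool y,z in bed [[0.0, 1.0, -0.0], [-0.0, -0.0, -1.0]] F bed [-0.56  0.05 -0.66] gap 84.8 grip 0.0
t=3.00 trans cm [-0.16  0.09  4.58] twist [-0. -0. -0.]
[[325.85046521 218.60655225]] [[321.7805794  183.77557808]]
```

View pics/pre.png

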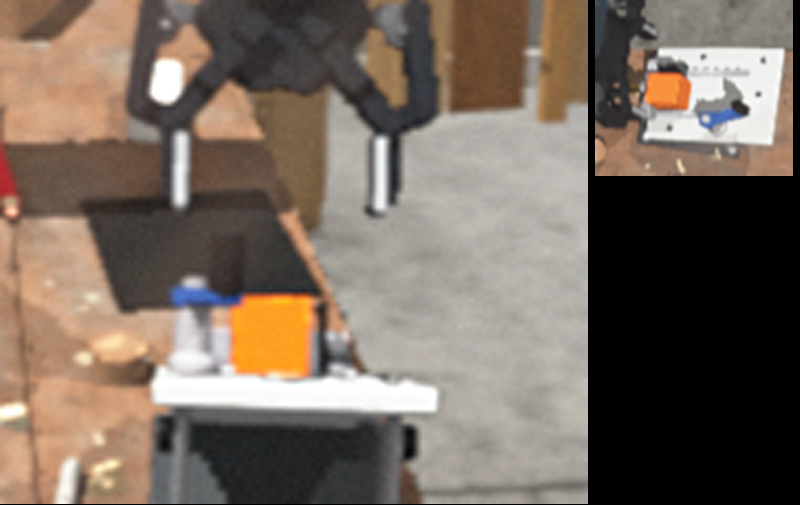

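The grip centre (crop x 280) matches the cover centre (279), and the open tips sit only ~4 mm ahead of the TCP. Descending.

{"op": "move_arm", "data": {
  "translation": [
    [-0.15, 0.05, 2.5],
    [-0.15, 0.05, 4.0],
    [-0.15, 0.05, 4.85],
    [-0.15, 0.05, 4.85],
    [-0.15, 0.05, 4.85],
    [-0.15, 0.05, 4.85],
    [-0.15, 0.05, 4.85],
    [-0.15, 0.05, 4.85]
  ],
  "twist": [
    [0, 0, 0],
    [0, 0, 0],
    [0, 0, 0],
    [0, 0, 0],
    [0, 0, 0],
    [0, 0, 0],
    [0, 0, 0],
    [0, 0, 0]
  ],
  "grip": [8.5, 8.5, 8.5, 6.5, 5.5, 5.0, 4.8, 4.6]
}}

```text
time: 3.9
ee_pos: [0.4505, -0.151, 0.0802]
orientation: [0.731, 0.632, -0.195, 0.169]
wrist_force: [-0.6, 0.0, 0.8]
finger_gap: 0.536
grip_force: 0.0
```

Run:
```python
from h import *
p=np.load("bed.npy");inbed(p);print(bot.state()["wrist_force"],bot.state()["ft_torque"])
s=bot.snapshot("side")
cv2.imwrite("pics/g1.png",cv2.resize(s[190:270,280:380],None,fx=7,fy=7,interpolation=2))
```

```text
TCP bed mm [21.1 -0.1 28.5] tool y,z in bed [[-0.0, 1.0, 0.001], [-0.0, 0.001, -1.0]] F bed [ 0.5  -0.64  0.67] gap 45.8 grip 0.0
[-6.42104960e-01  7.79934051e-04  8.30305855e-01] [ 0.20088668 -0.02780322  0.00783497]
```

View pics/g1.png

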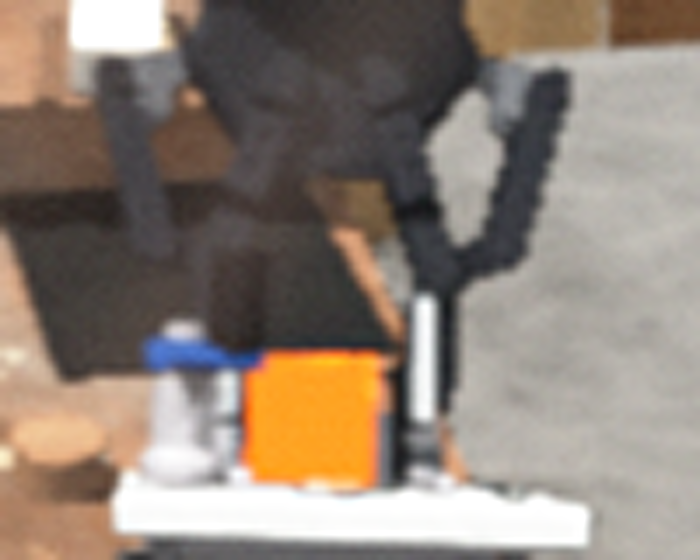

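{"op": "move_arm", "data": {
  "translation": [
    [0, 0, 0],
    [0, 0, 0],
    [0, 0, 0],
    [0, 0, 0],
    [0, 0, 0],
    [0, 0, 0],
    [0, 0, 0]
  ],
  "twist": [
    [0, 0, 0],
    [0, 0, 0],
    [0, 0, 0],
    [0, 0, 0],
    [0, 0, 0],
    [0, 0, 0],
    [0, 0, 0]
  ],
  "grip": [4.4, 4.2, 4.0, 3.8, 3.6, 3.0, 3.0]
}}

```text
time: 4.65
ee_pos: [0.4497, -0.1506, 0.0805]
orientation: [0.731, 0.631, -0.196, 0.169]
wrist_force: [-7.2, 12.3, 19.0]
finger_gap: 0.416
grip_force: 57.5
```

Run:
```python
from h import *
p=np.load("bed.npy");inbed(p)
```

```text
TCP bed mm [21.  -0.9 28.9] tool y,z in bed [[0.0, 1.0, -0.001], [0.0, -0.001, -1.0]] F bed [-0.19 -8.94 22.01] gap 35.5 grip 57.5
```

{"op": "move_arm", "data": {
  "translation": [
    [0, 0, -0.3],
    [0, 0, -0.8],
    [0, 0, -1.6],
    [0, 0, -3],
    [0, 0, -5],
    [0, 0, -7],
    [0, 0, -7]
  ],
  "twist": [
    [0, 0, 0],
    [0, 0, 0],
    [0, 0, 0],
    [0, 0, 0],
    [0, 0, 0],
    [0, 0, 0],
    [0, 0, 0]
  ],
  "grip": [3, 3, 3, 3, 3, 3, 3]
}}

```text
time: 5.35
ee_pos: [0.4567, -0.1155, 0.1427]
orientation: [0.731, 0.632, -0.194, 0.171]
wrist_force: [1.0, -0.1, -1.2]
finger_gap: 0.405
grip_force: 60.5
```

Run:
```python
from h import *
p=np.load("bed.npy");inbed(p)
s=bot.snapshot("side");t=bot.snapshot("top")
u,v=proj(bot.state()["ee_pos"],"side")[0].astype(int);print(u,v)
cv2.imwrite("pics/g2.png",np.hstack([cv2.resize(s[v-50:v+90,u-50:u+50],None,fx=4,fy=4,interpolation=2),cv2.resize(t[120:260,300:400],None,fx=4,fy=4,interpolation=2)]))
# mat: yaw and target ; mat corners from image
M=np.array([back((150+u/2.7586,130+v/2.7586),"top",.003)[:2] for u,v in[(202,129),(342,123),(349,238),(207,247)]])
e=(M[1]-M[0]+M[2]-M[3])/2; print("mat -y dir yaw",np.arctan2(e[1],e[0]),M.round(3).tolist(),proj([*M.mean(0),.003],"side"))
for P in M: print(proj([*P,.003],"side").round())
```

```text
TCP bed mm [ 21.2   0.9 100.7] tool y,z in bed [[0.001, 1.0, 0.004], [-0.001, 0.004, -1.0]] F bed [-0.67  1.   -1.02] gap 34.6 grip 60.5
326 208
mat -y dir yaw -1.508516984905158 [[0.5, 0.137], [0.507, -0.001], [0.392, -0.01], [0.381, 0.128]] [[306.26243716 227.74807915]]
[[322. 214.]]
[[336. 239.]]
[[288. 243.]]
[[279. 217.]]
```

View pics/g2.png

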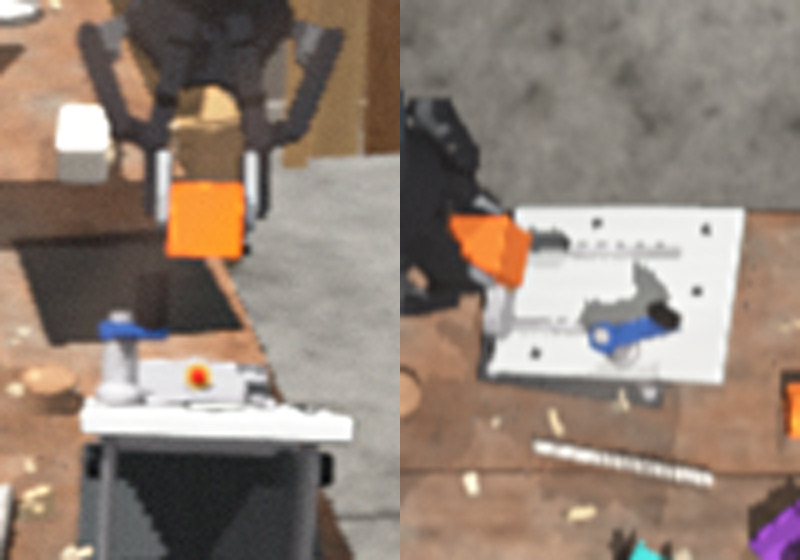

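Cover is lifted off (side crop 205,220) and the red pin is exposed. Next, move to the mat.

Run:
```python
from h import *
mv([.445,.0635,.09],tool([.98,-.1,0],[0,0,-1]))
```

```text
t=5.45 trans cm [17.81 -3.63 -4.42] twist [-0.01   0.523 -0.042]
```

{"op": "move_arm", "data": {
  "translation": [
    [4, -0.5, -3],
    [9, -1.5, -4.4],
    [13, -2.5, -4.42],
    [17.8, -3.63, -4.42],
    [17.8, -3.63, -4.42],
    [17.8, -3.63, -4.42],
    [17.8, -3.63, -4.42]
  ],
  "twist": [
    [0, 0, 0],
    [0, 0.13, -0.01],
    [-0.01, 0.26, -0.02],
    [-0.01, 0.4, -0.03],
    [-0.01, 0.523, -0.042],
    [-0.01, 0.523, -0.042],
    [-0.01, 0.523, -0.042]
  ],
  "grip": [3, 3, 3, 3, 3, 3, 3]
}}

```text
time: 6.15
ee_pos: [0.4448, 0.062, 0.0895]
orientation: [0.744, 0.669, -0.002, 0.0]
wrist_force: [-0.1, 0.2, -0.6]
finger_gap: 0.408
grip_force: 60.5
```

Run:
```python
from h import *
print(bot.state()["ee_pos"])
mv([.445,.0635,.0335],tool([.98,-.1,0],[0,0,-1]))
```

```text
[0.44478459 0.06203667 0.08952373]
t=6.15 trans cm [0.17 0.02 5.6 ] twist [-0.002  0.004 -0.004]
```

{"op": "move_arm", "data": {
  "translation": [
    [0, 0, 3],
    [0, 0, 4.8],
    [0, 0, 5.3],
    [0, 0, 5.6],
    [0, 0, 5.75],
    [0, 0, 5.75]
  ],
  "twist": [
    [0, 0, 0],
    [0, 0, 0],
    [0, 0, 0],
    [0, 0, 0],
    [0, 0, 0],
    [0, 0, 0]
  ],
  "grip": [3, 3, 3, 3, 3, 3]
}}

```text
time: 6.75
ee_pos: [0.4449, 0.0631, 0.0334]
orientation: [0.743, 0.67, -0.001, -0.0]
wrist_force: [-3.7, -0.0, 8.2]
finger_gap: 0.405
grip_force: 63.0
```

{"op": "move_arm", "data": {
  "translation": [
    [0, 0, -0.05],
    [0, 0, -0.05],
    [0, 0, -0.1],
    [0, 0, -0.1],
    [0, 0, -3],
    [0, 0, -8],
    [0, 0, -12],
    [0, 0, -12],
    [0, 0, -12]
  ],
  "twist": [
    [0, 0, 0],
    [0, 0, 0],
    [0, 0, 0],
    [0, 0, 0],
    [0, 0, 0],
    [0, 0, 0],
    [0, 0, 0],
    [0, 0, 0],
    [0, 0, 0]
  ],
  "grip": [4.2, 5, 6, 7, 8.5, 8.5, 8.5, 8.5, 8.5]
}}

```text
time: 7.65
ee_pos: [0.4452, 0.0631, 0.1528]
orientation: [0.742, 0.67, 0.0, 0.0]
wrist_force: [-0.2, 0.5, -0.4]
finger_gap: 0.997
grip_force: 0.0
```

Run:
```python
from h import *
print(bot.state()["ee_pos"])
s=bot.snapshot("side");t=bot.snapshot("top")
a=cv2.resize(s[170:260,240:360],None,fx=6,fy=6,interpolation=2)
cv2.imwrite("pics/p1.png",a)
# side-camera blank box fit with top
hs=cv2.cvtColor(s,cv2.COLOR_BGR2HSV)[175:212,275:315]
obs={}
C=np.array([[x,y,z] for x in(-1,1) for y in(-1,1) for z in(0,1)])*[.018,.046,.026]
def hull(p,c):
    P=np.c_[p[0]+np.cos(p[2])*C[:,0]-np.sin(p[2])*C[:,1],p[1]+np.sin(p[2])*C[:,0]+np.cos(p[2])*C[:,1],C[:,2]]; return proj(P,c)
def bb(P): return np.r_[P.min(0),P.max(0)]
sb=np.array([275+77/5,177+38/5,275+141/5,177+134/5])
# top: min-area corners of top face at z=.026
m=hull([.4458,.2615,.14],"side"); print("side bbox pred",bb(m).round(1),"obs",sb)
print("top bbox pred",bb(hull([.4458,.2615,.14],"top")).round(1))
```

```text
[0.44521509 0.06314728 0.15284858]
side bbox pred [287.5 183.7 307.5 204.6] obs [290.4 184.6 303.2 203.8]
top bbox pred [157.5 185.2 194.6 204.6]
```

View pics/p1.png

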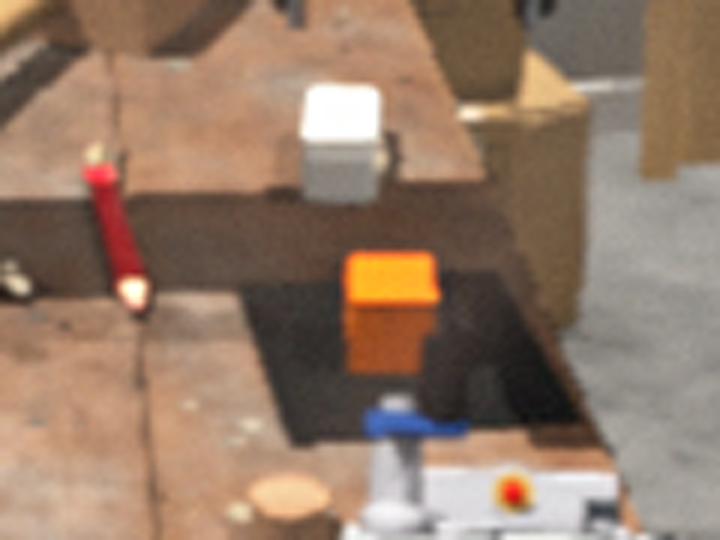

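Run:
```python
from h import *
S=lambda u,v:(240+u/6-.4,170+v/6-.4)
T=lambda u,v:(150+u/2.7586-.3,130+v/2.7586-.3)
obs=[("side",S(301,142),(-1,-1,1)),("side",S(381,142),(1,-1,1)),("side",S(304,87),(-1,1,1)),("side",S(380,87),(1,1,1)),("side",S(303,201),(-1,-1,0)),("side",S(379,201),(1,-1,0)),
("top",T(27,154),(1,1,1)),("top",T(119,168),(1,-1,1)),("top",T(19,190),(-1,1,1))]
def f(p):
    r=[]
    for c,uv,k in obs:
        q=R.from_euler("z",p[2]).apply(np.array(k)*[.018,.046,.026])+[p[0],p[1],0]
        r.append(proj(q,c)[0]-uv)
    return np.ravel(r)
s=least_squares(f,[.446,.262,-.14],x_scale=[.1,.1,.1],loss="soft_l1");print(s.x.round(4),f(s.x).reshape(-1,2).round(1).tolist())
x,y,a=s.x; np.save("blank.npy",s.x)
yy=[np.cos(a),np.sin(a),0]; off=np.array([np.sin(a),-np.cos(a),0])
for sg in(1,):
  print(off); mv([x,y,.075],tool(yy,[0,0,-1]))
```

```text
[ 0.4443  0.2633 -0.1349] [[0.4, 2.3], [-0.4, 2.5], [0.7, -0.3], [-0.2, -0.1], [-0.1, 0.7], [-0.3, 1.0], [-0.6, 0.1], [-0.3, -0.2], [-0.2, 0.0]]
[-0.13449836 -0.99091382  0.        ]
t=7.75 trans cm [19.91 -2.04  7.64] twist [-0.003  0.     0.032]
```

{"op": "move_arm", "data": {
  "translation": [
    [19.1, -2.06, 7.5],
    [19.1, -2.06, 7.5],
    [19.1, -2.06, 7.5],
    [19.1, -2.06, 7.5],
    [19.1, -2.06, 7.5],
    [19.1, -2.06, 10],
    [19.1, -2.06, 12],
    [19.1, -2.06, 12.98],
    [19.1, -2.06, 12.98]
  ],
  "twist": [
    [0, 0, 0.03],
    [0, 0, 0.03],
    [0, 0, 0.03],
    [0, 0, 0.03],
    [0, 0, 0.03],
    [0, 0, 0.03],
    [0, 0, 0.03],
    [0, 0, 0.03],
    [0, 0, 0.03]
  ],
  "grip": [8.5, 8.5, 8.5, 8.5, 8.5, 8.5, 8, 7, 6]
}}

```text
time: 8.65
ee_pos: [0.443, 0.2544, 0.021]
orientation: [0.753, 0.659, -0.002, -0.001]
wrist_force: [-0.1, -0.4, 0.5]
finger_gap: 0.702
grip_force: 0.0
```

Run:
```python
from h import *
x,y,a=np.load("blank.npy")
mv([x-.001,y-.008,.023],tool([np.cos(a),np.sin(a),0],[0,0,-1]));print(bot.state()["ee_pos"],bot.state()["wrist_force"].round(1),proj(bot.state()["ee_pos"],"side"))
s=bot.snapshot("side")
cv2.imwrite("pics/b1.png",cv2.resize(s[140:220,240:350],None,fx=6,fy=6,interpolation=2))
```

```text
t=8.65 trans cm [ 0.09  0.01 -0.2 ] twist [-0.004  0.002  0.002]
[0.44301817 0.25438045 0.02101434] [-0.1 -0.4  0.5] [[296.54160082 192.2965774 ]]
```

View pics/b1.png

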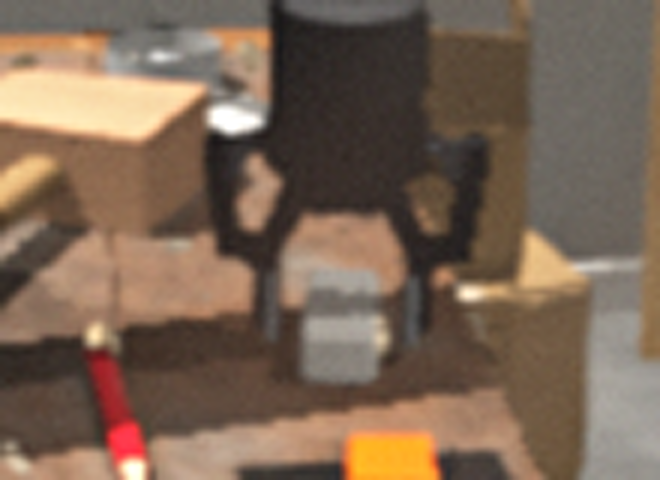

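Fingers straddle the blank, centred at crop x≈341. Gripping and lifting.

{"op": "move_arm", "data": {
  "translation": [
    [0.1, 0, -0.2],
    [0.1, 0, -0.2],
    [0.1, 0, -0.2],
    [0.1, 0, -0.2],
    [0.1, 0, -0.2],
    [0.1, 0, -3],
    [0.1, 0, -8],
    [0.1, 0, -13],
    [0.1, 0, -13]
  ],
  "twist": [
    [0, 0, 0],
    [0, 0, 0],
    [0, 0, 0],
    [0, 0, 0],
    [0, 0, 0],
    [0, 0, 0],
    [0, 0, 0],
    [0, 0, 0],
    [0, 0, 0]
  ],
  "grip": [5, 4, 3.4, 2.8, 2.5, 2.5, 2.5, 2.5, 2.5]
}}

```text
time: 9.6
ee_pos: [0.4469, 0.2575, 0.1588]
orientation: [0.752, 0.659, 0.005, 0.001]
wrist_force: [-0.0, 0.5, -2.1]
finger_gap: 0.404
grip_force: 61.7
```

Run:
```python
from h import *
p=np.load("bed.npy"); st=bot.state();print(st["ee_pos"],st["finger_gap"]*85.4,st["grip_force"],st["q"].round(2))
mv(*bedtool([68,0,70],p))
```

```text
[0.44686791 0.25751016 0.15876726] 34.51674643382168 61.66829824447632 [0.43 0.4  1.83 0.   0.9  0.56]
t=9.60 trans cm [-42.44   5.72   1.72] twist [ 0.011 -0.529  0.011]
```

{"op": "move_arm", "data": {
  "translation": [
    [-42.44, 5.72, 1.5],
    [-42.44, 5.72, 1.5],
    [-42.44, 5.72, 1.5],
    [-42.44, 5.72, 1.5],
    [-42.44, 5.72, 1.5],
    [-42.44, 5.72, 1.5],
    [-42.44, 5.72, 1.5],
    [-42.44, 5.72, 1.5],
    [-42.44, 5.72, 1.5],
    [-42.44, 5.72, 1.5],
    [-42.44, 5.72, 1.5],
    [-42.44, 5.72, 1.5]
  ],
  "twist": [
    [0, 0, 0],
    [0, -0.1, 0],
    [0, -0.2, 0],
    [0.005, -0.3, 0.005],
    [0.011, -0.4, 0.01],
    [0.011, -0.529, 0.011],
    [0.011, -0.529, 0.011],
    [0.011, -0.529, 0.011],
    [0.011, -0.529, 0.011],
    [0.011, -0.529, 0.011],
    [0.011, -0.529, 0.011],
    [0.011, -0.529, 0.011]
  ],
  "grip": [2.5, 2.5, 2.5, 2.5, 2.5, 2.5, 2.5, 2.5, 2.5, 2.5, 2.5, 2.5]
}}

```text
time: 10.8
ee_pos: [0.4447, -0.1711, 0.1372]
orientation: [0.729, 0.632, -0.201, 0.167]
wrist_force: [0.3, 1.2, -2.3]
finger_gap: 0.402
grip_force: 61.5
```

Run:
```python
from h import *
p=np.load("bed.npy"); inbed(p); mv(*bedtool([68,0,31],p))
s=bot.snapshot("side");t=bot.snapshot("top")
cv2.imwrite("pics/b2.png",np.hstack([cv2.resize(s[170:270,270:370],None,fx=4.5,fy=4.5,interpolation=2),cv2.resize(t[150:250,320:397],None,fx=4.5,fy=4.5,interpolation=2)]))
```

```text
TCP bed mm [67.6 -2.9 67.5] tool y,z in bed [[-0.005, 1.0, -0.008], [0.005, -0.008, -1.0]] F bed [-2.23  0.16 -1.39] gap 34.3 grip 61.5
t=10.80 trans cm [-0.03  0.32  3.65] twist [-0.008  0.005  0.005]
```

View pics/b2.png

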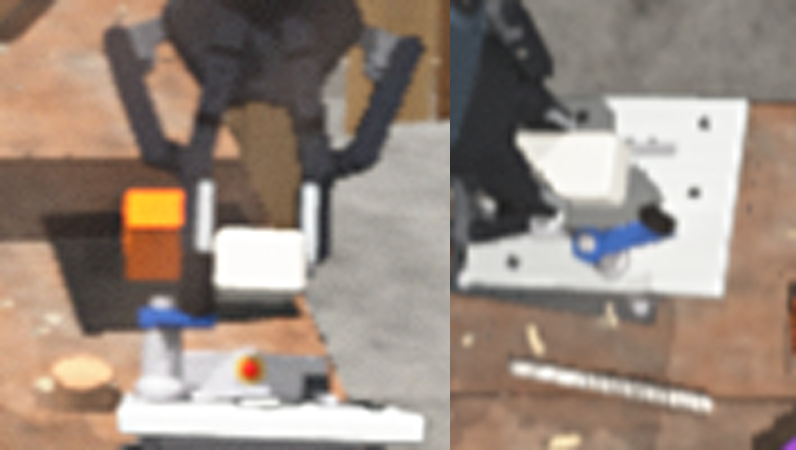

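The blank is held straight above the channel, clear of the keeper. Lowering in steps, with y corrected.

{"op": "move_arm", "data": {
  "translation": [
    [-0.03, 0.35, 0],
    [-0.03, 0.35, 1.5],
    [-0.03, 0.35, 3],
    [-0.03, 0.35, 3.7],
    [-0.03, 0.35, 4],
    [-0.03, 0.35, 4]
  ],
  "twist": [
    [-0.008, 0.005, 0.005],
    [-0.008, 0.005, 0.005],
    [-0.008, 0.005, 0.005],
    [-0.008, 0.005, 0.005],
    [-0.008, 0.005, 0.005],
    [-0.008, 0.005, 0.005]
  ],
  "grip": [2.5, 2.5, 2.5, 2.5, 2.5, 2.5]
}}

```text
time: 11.5
ee_pos: [0.4448, -0.1928, 0.1028]
orientation: [0.731, 0.631, -0.196, 0.169]
wrist_force: [-0.2, -0.4, -1.5]
finger_gap: 0.406
grip_force: 61.6
```

Run:
```python
from h import *
p=np.load("bed.npy"); inbed(p)
```

```text
TCP bed mm [68.9  0.4 27. ] tool y,z in bed [[0.001, 1.0, -0.001], [0.001, -0.001, -1.0]] F bed [-0.4  -0.17 -1.47] gap 34.6 grip 61.6
```

Lower gently to contact.

{"op": "move_arm", "data": {
  "translation": [
    [0, 0, 0.2],
    [0, 0, 0.35],
    [0, 0, 0.45],
    [0, 0, 0.45]
  ],
  "twist": [
    [0, 0, 0],
    [0, 0, 0],
    [0, 0, 0],
    [0, 0, 0]
  ],
  "grip": [2.5, 2.5, 2.5, 2.5]
}}

```text
time: 11.9
ee_pos: [0.445, -0.1942, 0.1007]
orientation: [0.731, 0.631, -0.196, 0.17]
wrist_force: [-5.3, 17.6, 22.3]
finger_gap: 0.403
grip_force: 65.2
```

Run:
```python
from h import *
p=np.load("bed.npy"); inbed(p)
```

```text
TCP bed mm [69.   0.8 24.5] tool y,z in bed [[0.002, 1.0, 0.001], [0.001, 0.001, -1.0]] F bed [-3.25 -7.84 27.63] gap 34.4 grip 65.2
```

{"op": "move_arm", "data": {
  "translation": [
    [0, -0.05, -0.18],
    [0.4, -0.05, -0.18],
    [0.8, -0.05, -0.18],
    [1.1, -0.05, -0.18],
    [1.3, -0.05, -0.18],
    [1.3, -0.05, -0.18]
  ],
  "twist": [
    [0, 0, 0],
    [0, 0, 0],
    [0, 0, 0],
    [0, 0, 0],
    [0, 0, 0],
    [0, 0, 0]
  ],
  "grip": [2.5, 2.5, 2.5, 2.5, 2.5, 2.5]
}}

```text
time: 12.5
ee_pos: [0.4461, -0.1825, 0.0941]
orientation: [0.731, 0.631, -0.196, 0.17]
wrist_force: [1.3, 3.3, 0.7]
finger_gap: 0.404
grip_force: 62.2
```

Run:
```python
from h import *
p=np.load("bed.npy"); inbed(p)
```

```text
TCP bed mm [55.6  0.2 24.6] tool y,z in bed [[0.001, 1.0, 0.0], [0.0, 0.0, -1.0]] F bed [-2.6   0.83  2.32] gap 34.5 grip 62.2
```

{"op": "move_arm", "data": {
  "translation": [
    [0.15, 0, 0],
    [0.3, 0, 0],
    [0.45, 0, 0],
    [0.6, 0, 0],
    [0.6, 0, 0]
  ],
  "twist": [
    [0, 0, 0],
    [0, 0, 0],
    [0, 0, 0],
    [0, 0, 0],
    [0, 0, 0]
  ],
  "grip": [2.5, 2.5, 2.5, 2.5, 2.5]
}}

```text
time: 13.0
ee_pos: [0.4463, -0.1817, 0.0941]
orientation: [0.73, 0.63, -0.2, 0.172]
wrist_force: [-9.2, -32.5, 23.1]
finger_gap: 0.405
grip_force: 62.2
```

Run:
```python
from h import *
p=np.load("bed.npy"); inbed(p)
```

```text
TCP bed mm [54.8  0.2 25. ] tool y,z in bed [[0.001, 1.0, -0.002], [0.01, -0.002, -1.0]] F bed [40.53 -4.44  3.25] gap 34.6 grip 62.2
```

{"op": "move_arm", "data": {
  "translation": [
    [-0.3, 0, 0],
    [-0.42, 0, 0],
    [-0.42, 0, 0],
    [-0.42, 0, 0],
    [-0.42, 0, 0],
    [-0.42, 0, 0],
    [-0.42, 0, -3],
    [-0.42, 0, -7],
    [-0.42, 0, -9],
    [-0.42, 0, -9]
  ],
  "twist": [
    [0, 0, 0],
    [0, 0, 0],
    [0, 0, 0],
    [0, 0, 0],
    [0, 0, 0],
    [0, 0, 0],
    [0, 0, 0],
    [0, 0, 0],
    [0, 0, 0],
    [0, 0, 0]
  ],
  "grip": [2.5, 2.5, 3.5, 4.5, 5.5, 6, 6, 6, 6, 6]
}}

```text
time: 14.0
ee_pos: [0.4539, -0.1358, 0.1732]
orientation: [0.731, 0.631, -0.194, 0.171]
wrist_force: [0.4, 0.2, -0.8]
finger_gap: 0.706
grip_force: 0.0
```

Run:
```python
from h import *
p=np.load("bed.npy"); inbed(p)
# keeper angle from knob detections & predicted knob pixel
s=bot.snapshot("side");t=bot.snapshot("top")
for th in(.1,.2,.3,.35): print(th,[proj(bed2w([.082+.045*np.cos(th),-.04+.045*np.sin(th),.0475],p),c)[0].round(1) for c in("side","top")])
print([(c,bot.look_for("keeper_knob",c)[:2]) for c in("side","top")])
cv2.imwrite("pics/b3.png",np.hstack([cv2.resize(s[170:270,290:370],None,fx=5,fy=5,interpolation=2),cv2.resize(t[150:250,320:400],None,fx=5,fy=5,interpolation=2)]))
```

```text
TCP bed mm [ 54.1   1.1 116.8] tool y,z in bed [[0.001, 1.0, 0.004], [0.0, 0.004, -1.0]] F bed [-0.57  0.37 -0.55] gap 60.3 grip 0.0
0.1 [array([308.9, 231.5]), array([364.9, 201.7])]
0.2 [array([311.5, 231.6]), array([364.9, 199.9])]
0.3 [array([314. , 231.7]), array([364.7, 198.2])]
0.35 [array([315.2, 231.8]), array([364.6, 197.3])]
[('side', [{'uv': [310.4, 237.0], 'conf': 0.71}]), ('top', [{'uv': [355.2, 202.3], 'conf': 0.63}, {'uv': [346.8, 189.7], 'conf': 0.28}])]
```

View pics/b3.png

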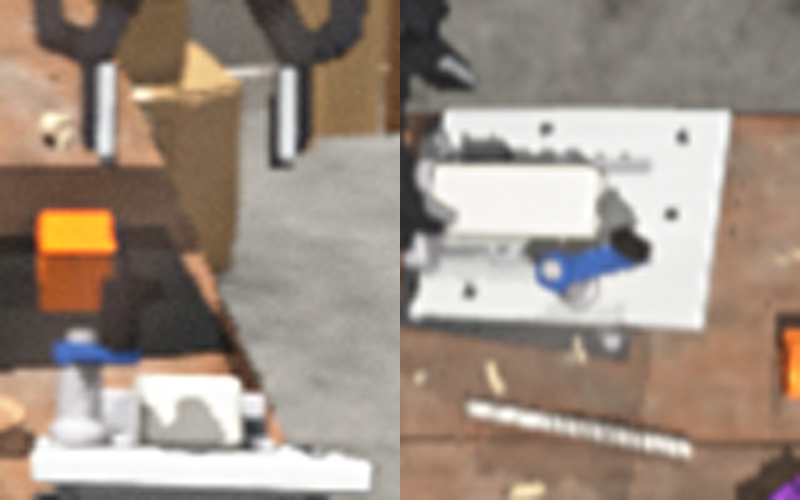

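The blank lies in the channel with its top end near (360,190) in the top image. The keeper knob is at top (365.6,199) and side (314,230), so θ≈0.3. Next I push the knob round with closed fingers.

Run:
```python
from h import *
p=np.load("bed.npy"); inbed(p); mv(*bedtool([130,-64,100],p))
for x in(90,92,95): print(x,[proj(bed2w([x/1e3,y,.026],p),"top")[0].round(1) for y in(.018,-.018)])
```

```text
TCP bed mm [ 53.8  -0.5 113.5] tool y,z in bed [[0.0, 1.0, -0.002], [0.001, -0.002, -1.0]] F bed [-0.2   0.63 -0.67] gap 60.4 grip 0.0
t=14.20 trans cm [-7.62 -6.34  1.36] twist [-0.002  0.001 -0.   ]
90 [array([357.3, 182.6]), array([355.4, 196.6])]
92 [array([358. , 182.7]), array([356.1, 196.6])]
95 [array([359.1, 182.7]), array([357.2, 196.6])]
```

{"op": "move_arm", "data": {
  "translation": [
    [-4, -4, 0],
    [-7.6, -6.3, 0.5],
    [-7.6, -6.35, 1.36],
    [-7.6, -6.35, 1.36],
    [-7.6, -6.35, 3.5],
    [-7.6, -6.35, 5.6],
    [-7.6, -6.35, 5.6],
    [-7.6, -6.35, 5.6]
  ],
  "twist": [
    [0, 0, 0],
    [0, 0, 0],
    [0, 0, 0],
    [0, 0, 0],
    [0, 0, 0],
    [0, 0, 0],
    [0, 0, 0],
    [0, 0, 0]
  ],
  "grip": [4, 2, 0, 0, 0, 0, 0, 0]
}}

```text
time: 15.0
ee_pos: [0.3764, -0.2198, 0.1604]
orientation: [0.731, 0.631, -0.196, 0.169]
wrist_force: [0.8, -0.1, 0.7]
finger_gap: 0.003
grip_force: 0.0
```

Run:
```python
from h import *
p=np.load("bed.npy"); inbed(p); mv(*bedtool([122,-29,57],p))
```

```text
TCP bed mm [129.5 -63.4  58.5] tool y,z in bed [[-0.0, 1.0, -0.001], [0.0, -0.001, -1.0]] F bed [0.31 0.81 0.65] gap 0.3 grip 0.0
t=15.00 trans cm [0.75 3.44 0.15] twist [-0.001  0.     0.   ]
```

{"op": "move_arm", "data": {
  "translation": [
    [0.4, 1, 0.1],
    [0.6, 2, 0.1],
    [0.75, 3, 0.1],
    [0.75, 3.44, 0.1],
    [1.2, 4.1, 0.1],
    [1.6, 4.9, 0.1],
    [2.0, 5.7, 0.1],
    [2.4, 6.5, 0.1],
    [2.6, 6.9, 0.1],
    [2.85, 6.9, 0.1],
    [2.85, 6.9, 0.1]
  ],
  "twist": [
    [0, 0, 0],
    [0, 0, 0],
    [0, 0, 0],
    [0, 0, 0],
    [0, 0, 0],
    [0, 0, 0],
    [0, 0, 0],
    [0, 0, 0],
    [0, 0, 0],
    [0, 0, 0],
    [0, 0, 0]
  ],
  "grip": [0, 0, 0, 0, 0, 0, 0, 0, 0, 0, 0]
}}

```text
time: 16.1
ee_pos: [0.4482, -0.2062, 0.1457]
orientation: [0.731, 0.631, -0.196, 0.17]
wrist_force: [0.3, 0.7, 0.5]
finger_gap: -0.004
grip_force: 0.0
```

Run:
```python
from h import *
p=np.load("bed.npy"); inbed(p)
```

```text
TCP bed mm [101.4   5.7  57.7] tool y,z in bed [[0.001, 1.0, 0.001], [0.001, 0.001, -1.0]] F bed [-0.36  0.2   0.77] gap -0.3 grip 0.0
```

{"op": "move_arm", "data": {
  "translation": [
    [0.15, 0, 0],
    [0.3, 0, 0],
    [0.45, 0, 0],
    [0.45, 0, 0]
  ],
  "twist": [
    [0, 0, 0],
    [0, 0, 0],
    [0, 0, 0],
    [0, 0, 0]
  ],
  "grip": [0, 0, 0, 0]
}}

```text
time: 16.5
ee_pos: [0.4483, -0.2046, 0.1449]
orientation: [0.731, 0.631, -0.198, 0.171]
wrist_force: [-3.1, -18.2, 8.7]
finger_gap: -0.002
grip_force: 10.2
```

Run:
```python
from h import *
p=np.load("bed.npy"); inbed(p)
s=bot.snapshot("side");t=bot.snapshot("top")
for th in(1.2,1.4,1.6): print(th,[proj(bed2w([.082+.045*np.cos(th),-.04+.045*np.sin(th),.0325],p),c)[0].round(1) for c in("side","top")])
for im,n in((s,"side"),(t,"top")):
    h=cv2.cvtColor(im,cv2.COLOR_BGR2HSV);m=cv2.inRange(h,(105,120,60),(125,255,255));m[:160]=0;m[275:]=0
    ys,xs=np.nonzero(m[:,300:400]); print(n,len(xs),xs.min()+300,xs.max()+300,ys.min(),ys.max())
```

```text
TCP bed mm [99.7  5.6 57.9] tool y,z in bed [[0.001, 1.0, -0.0], [0.005, -0.0, -1.0]] F bed [20.37 -0.44 -1.68] gap -0.2 grip 10.2
1.2 [array([329.5, 241.1]), array([358.5, 188.2])]
1.4 [array([330.5, 241.2]), array([355.4, 187.2])]
1.6 [array([330.5, 241.2]), array([352.1, 186.9])]
side 101 301 332 239 242
top 54 348 354 190 207
```

Keeper is at its end stop (20 N at x=99.7 mm). Back off, then press the blank's upper end to check it is home.

{"op": "move_arm", "data": {
  "translation": [
    [-0.8, -0.5, 0],
    [-1.8, -0.5, 0],
    [-1.8, -0.5, 1.2],
    [-1.8, -0.5, 2.6],
    [-1.4, -0.5, 2.6],
    [-1.0, -0.5, 2.6],
    [-0.8, -0.5, 2.6],
    [-0.6, -0.5, 2.6],
    [-0.6, -0.5, 2.6]
  ],
  "twist": [
    [0, 0, 0],
    [0, 0, 0],
    [0, 0, 0],
    [0, 0, 0],
    [0, 0, 0],
    [0, 0, 0],
    [0, 0, 0],
    [0, 0, 0],
    [0, 0, 0]
  ],
  "grip": [0, 0, 0, 0, 0, 0, 0, 0, 0]
}}

```text
time: 17.5
ee_pos: [0.4412, -0.221, 0.1253]
orientation: [0.731, 0.631, -0.197, 0.171]
wrist_force: [-3.5, -13.4, 8.0]
finger_gap: 0.001
grip_force: 7.8
```

Run:
```python
from h import *
p=np.load("bed.npy"); inbed(p)
```

```text
TCP bed mm [104.7   0.9  32.2] tool y,z in bed [[0.0, 1.0, 0.0], [0.004, 0.0, -1.0]] F bed [15.88 -1.48  0.02] gap 0.1 grip 7.8
```

{"op": "move_arm", "data": {
  "translation": [
    [-0.8, 0, 0],
    [-1.4, 0, 0],
    [-1.4, 0, -4],
    [-1.4, 0, -8],
    [-1.4, 0, -12],
    [-1.4, 0, -12]
  ],
  "twist": [
    [0, 0, 0],
    [0, 0, 0],
    [0, 0, 0],
    [0, 0, 0],
    [0, 0, 0],
    [0, 0, 0]
  ],
  "grip": [0, 0, 0, 0, 0, 0]
}}

```text
time: 18.1
ee_pos: [0.4499, -0.1711, 0.2389]
orientation: [0.731, 0.631, -0.193, 0.172]
wrist_force: [0.3, 0.1, -1.0]
finger_gap: -0.0
grip_force: 0.0
```

Run:
```python
from h import *
p=np.load("bed.npy"); inbed(p)
t=bot.snapshot("top");s=bot.snapshot("side")
for im,n in((s,"side"),(t,"top")):
    h=cv2.cvtColor(im,cv2.COLOR_BGR2HSV);m=cv2.inRange(h,(105,120,60),(125,255,255));m[:160]=0;m[275:]=0
    ys,xs=np.nonzero(m[:,300:400]); print(n,len(xs),xs.min()+300,xs.max()+300,ys.min(),ys.max())
    o=cv2.inRange(h,(5,160,60),(15,255,255))[:260,240:300]; y,x=np.nonzero(o); print("cover px",len(x),x.mean()+240,y.mean(),proj([.445,.0635,.02],n))
print([(n,bot.look_for(n,"top")[:1]) for n in("pencil","drill","blank","keeper_knob","plug")])
print(bot.close_job())
```

```text
TCP bed mm [117.8   2.3 155.9] tool y,z in bed [[0.003, 1.0, 0.007], [0.001, 0.007, -1.0]] F bed [-0.61  0.25 -0.86] gap -0.0 grip 0.0
side 124 301 333 239 243
cover px 45 298.0 221.75555555555556 [[306.49051516 221.76451291]]
top 75 349 354 187 207
cover px 0 nan nan [[249.17909429 195.27219456]]
[('pencil', [{'uv': [229.0, 183.0], 'conf': 0.69}]), ('drill', [{'uv': [353.3, 235.3], 'conf': 0.49}]), ('blank', [{'uv': [190.2, 238.3], 'conf': 0.67}]), ('keeper_knob', [{'uv': [347.9, 194.5], 'conf': 0.63}]), ('plug', [])]
the job is handed in; nothing more can be done
None<stdin>:7: RuntimeWarning: Mean of empty slice.
  ret = ret.dtype.type(ret / rcount)
```

I handed the job in at about 18 s: the cover stands upright on the mat, the blank was pushed firm against the stop (firm again on a re-check push), and the keeper is at its end stop. I inferred the pressed-in pin from those pushes and didn't see it, and I didn't re-check the pencil, drill bit and plug by picture at the end.

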